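# Sort two seasoning shakers by the condiment box's filler sleeve

### The job

Two steel seasoning shakers of different thickness stand on the table. The one that fits through the slanting metal sleeve on the black condiment box is to slide down through the sleeve into the box; the one too thick for the sleeve is to be stood upright on the free part of the bamboo tray. Leave the glasses, the bottle and the chopsticks on the tray where they are.

Things in the scene. Friction and masses are not known exactly. Their poses are not given: they have to be found in the camera images.
- shaker_a: steel seasoning shaker, a plain upright cylinder 27 mm across and 64 mm tall with small holes in its top; stands on the table. Origin at its centre (32 mm above its foot), z along its axis towards the perforated top. Which of two spots it stands on varies.
- shaker_b: steel seasoning shaker of the same shape, 40 mm across and 64 mm tall; stands on the table. Origin at its centre (32 mm above its foot), z along its axis towards the perforated top.
- box: black plastic condiment box fixed to the table, outside 164 mm (x) by 88 mm (y) by 76 mm high, wall 3 mm, origin at the centre of its underside. The sleeve sticks up out of its deck at the -x end, which faces the middle of the table; the other (+x) half of its top is open, with the flip-top lid laid back beyond the +x end to 128 mm height. Fixed; its place and yaw vary.
- sleeve: round metal sleeve fixed to the box, slanting 35 degrees from vertical. Origin at the centre of its mouth (x -67, y 0, z 101 mm in the box frame); z points out of the mouth along the bore, up and towards the box's -x side. Bore 33 mm across, 45 mm long, open at both ends, flaring over the top 10 mm to 42 mm (50 mm outside). What passes it drops into the box.
- tray: bamboo tray fixed to the table, 200 mm (x) by 290 mm (y), rim 8 mm thick and 18 mm high, floor 8 mm above the table; origin at the centre of its underside. The free part is the half with x < 0 in its frame, towards the robot. Its place and yaw vary.
- glass_a: frosted soju glass, 50 mm across, 60 mm tall, standing on the far half of the tray; origin at the centre of its foot. Bystander.
- glass_b: second such glass, next to the first. Bystander.
- bottle: empty green bottle with cap, 64 mm across, 215 mm tall, standing on the far half of the tray; origin at the centre of its foot. Bystander.
- chopsticks: pair of steel chopsticks held together by a clip, 220 mm long (y), 14 mm wide, 4 mm thick, lying along the tray's far rim; origin at the middle of the underside. Bystander.
Things that resemble listed ones, but are neither listed nor needed, are in the scene too. Leave any pink or red look-alike of the shaker_b alone.

How it is judged:
By the outcome, as a careful person would: the job done as asked, in the order asked, and still so for the second after the job is handed in, with the robot touching nothing.
It also fails if it takes over 58 s, if anything falls off the work surface, if the arm or the gripper's body presses on something with over 40 N, if the wrist force passes 120 N, or if a joint passes its speed limit or range.

### The arm

A 6-joint arm with a two-finger parallel gripper is mounted at the origin on the work surface. World frame = base frame: x ahead of the robot, y to its left, z up, the work surface at z = 0. Lengths are in m, angles in rad, forces in N, time in s.
With the tool pointing down it reaches from about 0.375 to 0.9 m from the base axis. Payload 3.1 kg.
Tool frame: the origin (TCP) lies midway between the tips of the shut fingers; the grasp point (between the pads) lies 19 mm behind it; z points along the fingers, y is the line along which they close (so a half turn about z gives the same grasp; the last joint's range is limited). The gripper opens to 87 mm and grips with 3 to 60 N. Pads are 19 mm wide; open, the fingers measure 117 mm over their backs; the gripper's body (75 mm by 190 mm) begins 51 mm behind the grasp point.
Start: joints at [1.01, 0.527, 1.433, -0, 1.181, -0.178], TCP at [0.233, 0.58, 0.223] pointing down, gripper open.
Joint ranges: [-3.08, 3.08], [-0.75, 2.2], [0.22, 2.44], [-1.43, 4.57], [0, 2.65], [-2.85, 2.85]. Speed limits (rad/s): [2.79, 2.79, 3.14, 3.14, 3.14, 3.14].

### API

Orientations are given as a unit quaternion [x, y, z, w].
In Python, from rig import status, imaging, order gives the robot as it stands.
- The arm moves only by the tool arm_command, never from a script. Its argument "deltas" is one flat list of numbers, 5 for each row, row after row: the opening, from -1 (shut) to 1 (fully open), so that 0 is half open, then the shift along the tool's x, y, z in m, then the turn about the tool's z in rad. In form: [gripper, tx, ty, tz, roll, gripper, tx, ty, tz, roll, ...]. A call has 1 to 12 rows; each row shifts and turns the commanded pose from where the row before left it, along the tool's axes as they then stand; what a row does not reach is not made up. A row lasts 1/8 s, in which the tool goes at most 62.5 mm and 10.7 degrees, less where a joint would pass 70% of its speed; a pose out of reach is approached as far as the arm can. A call with a gripper value outside its range is refused whole. The fingers move at their own pace and stop on an object; "newtons" is the grip in N (left out, the last holds). Time passes only in rows, so rows that do not move let the fingers close. It gives the time, the measured TCP pose, the force, the opening and the grip force at its end, in the units of the state.
- status.get_obs(): the state, without advancing time (a new reading comes with each control period).
- imaging.camera(name): name is "side" or "top" or "wrist"; returns (picture, depth): 420x560x3 uint8, red, green, blue; 420x560 float32, m along the optical axis (not along the pixel's ray), 0 where there is no reading.
- imaging.camera_params(name): a dict with "intrinsics" (3x3 intrinsics, pixels), "camera_from_world" (4x4, takes a point from world to camera coordinates). Camera axes: x right, y up, looking along -z (the intrinsics and any distortion apply to the point x, -y, -z); pixel columns grow to the right and rows downward; lengths in m; the calibration is good to about 2 mm. A picture is of the moment at which its call begins: read the wrist's pose just before it. camera_params takes no time and is no camera call; for the wrist camera it gives the pose at the moment of the call.
- order.hand_in(): hands the job in; it is judged then, once.
The state is a dict: "time": time; "q": joint angles; "joint_velocities": joint speeds; "joint_torque": joint torques, N m; "position": TCP position; "tool_rot": TCP orientation; "ft_force": force on the tool from outside, world axes, zero at the start; "moment": the same for the moment, N m; "grip_width": finger opening in m; "grip_force": force on a finger pad.
Only numpy, scipy, OpenCV 4.12 (cv2) and the standard library are available. Lean on these libraries where they do the work, as an engineer would, in place of code of your own. Each camera call takes 0.05 s, during which the arm holds its last target. There are 200 camera calls.

## Working session

There is one attempt and no reset: what is moved stays moved. The work goes in short steps, Python scripts to look and compute and a tool call to move; the robot and the scene stay as the last step left them, time stands still between calls to the robot, and variables do not carry over. Pictures are saved under pics/ and viewed, at most 10 in all, crops included, and the job is handed in when it is done.

Besides the shell and the picture viewer there is one more tool, called after "Call:" by a JSON object that holds its "fn" and its "kwargs", one argument or row to a line. arm_command: Moves the arm, as the interface text tells. Its arguments: {"type":"object","properties":{"deltas":{"type":"array"},"newtons":{"type":"number"}},"required":["deltas"]}

```bash
ls; mkdir -p pics
cat > h.py <<'E'
import numpy as np, cv2
from rig import status, imaging, order
def shot(n,f=None):
    p=imaging.camera_params(n); rgb,d=imaging.camera(n)
    if f: cv2.imwrite(f'pics/{f}.png',rgb[:,:,::-1])
    K=np.array(p['intrinsics']); M=np.linalg.inv(np.array(p['camera_from_world']))
    v,u=np.mgrid[0:420,0:560]
    P=np.stack([(u-K[0,2])/K[0,0]*d,-(v-K[1,2])/K[1,1]*d,-d],-1)
    W=P@M[:3,:3].T+M[:3,3]; W[d==0]=np.nan
    return rgb,d,W
E
python3 - <<'E'
from h import *
for n in('top','side'):
    rgb,d,W=shot(n,n+'1'); np.savez(n+'1.npz',rgb=rgb,W=W)
    print({k:np.round(np.array(v),3).tolist() for k,v in imaging.camera_params(n).items() if not isinstance(v,str)})
a=cv2.imread('pics/top1.png');b=cv2.imread('pics/side1.png')
E
```

```text
pics
{'intrinsics': [[510.373, 0.0, 269.761], [0.0, 510.373, 207.362], [0.0, 0.0, 1.0]], 'camera_from_world': [[-0.003, -1.0, -0.005, -0.001], [0.987, -0.003, 0.163, -0.555], [-0.163, -0.004, 0.987, -1.199], [0.0, 0.0, 0.0, 1.0]]}
{'intrinsics': [[400.963, 0.0, 273.087], [0.0, 400.963, 203.076], [0.0, 0.0, 1.0]], 'camera_from_world': [[0.871, -0.491, -0.012, -0.48], [0.284, 0.482, 0.829, -0.218], [-0.401, -0.726, 0.559, -0.612], [0.0, 0.0, 0.0, 1.0]]}
```

View pics/top1.png

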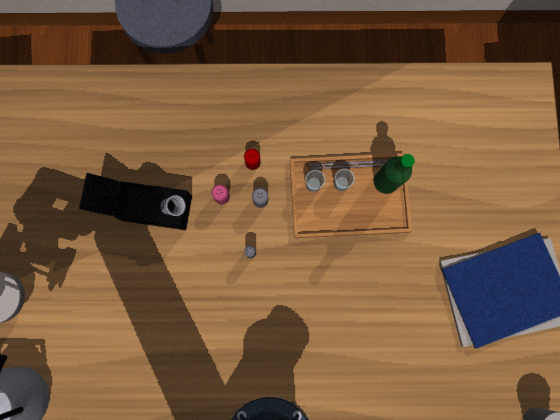

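View pics/side1.png

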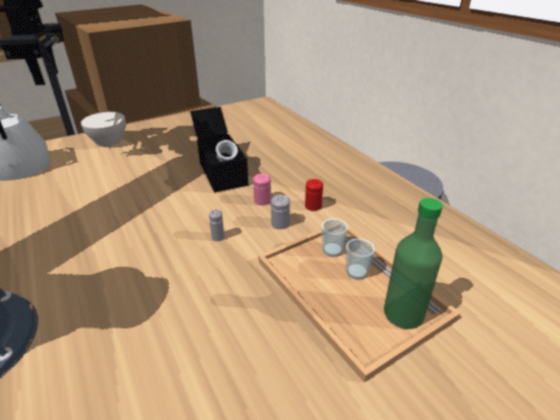

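The top view shows the thin shaker at (250,252), the thick grey one at (260,197), and the pink and red look-alikes at (220,193) and (252,158). The sleeve mouth is near (173,205), the tray spans (292–410, 153–237), and the bottle stands at its right.

Run:
```python
from h import *
z=np.load('top1.npz');W=z['W'];rgb=z['rgb'].astype(int)
s=np.load('side1.npz');
def blob(n,u,v,r,lo,hi,W=W):
    P=W[v-r:v+r,u-r:u+r].reshape(-1,3);P=P[(P[:,2]>lo)&(P[:,2]<hi)]
    (c,rad)=cv2.minEnclosingCircle(P[:,:2].astype(np.float32));print(n,len(P),np.round(c,3),round(rad,4),P.max(0).round(3),np.median(P,0).round(3))
for n,u,v in(('a',250,252),('b',260,197),('pink',220,193),('red',252,158)): blob(n,u,v,16,.055,.075)
Q=s['W']
for n,u,v in(('a',217,218),('b',280,203)): blob('side '+n,u,v,18,.057,.075,Q)
blob('ring',173,205,18,.083,.125); blob('bottle',395,172,40,.1,.3)
# box: points in z .06-.08 near
def rect(n,u0,u1,v0,v1,lo,hi):
    P=W[v0:v1,u0:u1].reshape(-1,3);P=P[(P[:,2]>lo)&(P[:,2]<hi)]
    print(n,len(P),cv2.minAreaRect(P[:,:2].astype(np.float32)))
rect('boxdeck',70,200,165,240,.07,.085)
rect('tray',280,420,140,245,.012,.022); 
print(status.get_obs())
```

```text
a 99 [0.448 0.047] 0.0134 [0.459 0.059 0.07 ] [0.447 0.047 0.065]
b 212 [0.582 0.022] 0.0201 [0.6   0.04  0.073] [0.58  0.022 0.064]
pink 210 [0.59 0.12] 0.0205 [0.61  0.14  0.071] [0.589 0.12  0.064]
red 206 [0.68  0.043] 0.0207 [0.699 0.06  0.071] [0.678 0.043 0.064]
side a 98 [0.446 0.043] 0.0131 [0.459 0.054 0.065] [0.445 0.041 0.062]
side b 179 [0.58  0.018] 0.0203 [0.598 0.037 0.065] [0.578 0.015 0.063]
ring 250 [0.554 0.235] 0.0399 [0.584 0.261 0.117] [0.554 0.221 0.093]
bottle 812 [ 0.625 -0.293] 0.032 [ 0.657 -0.261  0.229] [ 0.617 -0.285  0.157]
boxdeck 1121 ((0.5620264410972595, 0.2928999066352844), (0.18323390185832977, 0.08850790560245514), 81.61349487304688)
tray 2219 ((0.5917881727218628, -0.20217199623584747), (0.20158179104328156, 0.2909562885761261), 2.735576629638672)
{'time': 0.1, 'q': array([ 1.01047920e+00,  5.28384209e-01,  1.43377011e+00, -2.15462934e-05,
        1.18138303e+00, -1.78495036e-01]), 'joint_velocities': array([ 0.00065788, -0.00063697, -0.00225027,  0.0005741 ,  0.00111564,
        0.00065183]), 'joint_torque': array([ 7.19649361e-04, -4.40986490e+01, -1.77149892e+01,  6.35924237e-02,
        5.33604529e-02, -3.51650237e-05]), 'position': array([0.23250494, 0.57943911, 0.22166401]), 'tool_rot': array([ 1.89749352e-01,  9.81832082e-01, -9.10347662e-04, -3.41785182e-04]), 'ft_force': array([0.05562726, 0.1240982 , 0.02641565]), 'moment': array([-0.03849742, -0.00294792, -0.0261799 ]), 'grip_force': 0.0, 'grip_width': 0.08691102703598466}
```

Call:
{"fn": "arm_command", "kwargs": {
  "deltas": [1, 0, 0, 0, 0.167, 1, 0, 0, 0, 0.167, 1, 0, 0, 0, 0.167, 1, 0, 0, 0, 0.167, 1, 0, 0, 0, 0.167, 1, 0, 0, 0, 0.167, 1, 0, 0, 0, 0.167, 1, 0, 0, 0, 0.166]
}}

```text
time: 1.1
position: [0.2326, 0.5796, 0.222]
tool_rot: [0.759, 0.652, -0.001, 0.0]
ft_force: [0.6, 0.2, 1.1]
grip_width: 0.0868
grip_force: 0.0
```

Call:
{"fn": "arm_command", "kwargs": {
  "deltas": [1, -0.045, 0.0265, 0, 0, 1, -0.045, 0.0265, 0, 0, 1, -0.045, 0.0265, 0, 0, 1, -0.045, 0.0265, 0, 0, 1, -0.045, 0.0265, 0, 0, 1, -0.045, 0.0265, 0, 0, 1, -0.045, 0.0265, 0, 0, 1, -0.045, 0.0265, 0, 0, 1, -0.045, 0.0265, 0, 0, 1, -0.045, 0.0265, 0, 0, 1, -0.045, 0.0265, 0, 0, 1, 0, 0, 0, 0]
}}

```text
time: 2.6
position: [0.4511, 0.0447, 0.2225]
tool_rot: [0.759, 0.652, 0.0, 0.001]
ft_force: [0.1, 0.2, -0.4]
grip_width: 0.0874
grip_force: 0.0
```

```bash
cat >> h.py <<'E'
from scipy.spatial.transform import Rotation as R
def tool(): 
    o=status.get_obs(); return np.array(o['position']),R.from_quat(o['tool_rot']).as_matrix()
def go(target):
    p,M=tool(); print('tcp',p.round(4),'yaw y',np.degrees(np.arctan2(M[1,1],M[0,1])).round(2)); print('delta tool',(M.T@(np.array(target)-p)).round(4))
E
python3 - <<'E'
from h import *
rgb,d,W=shot('wrist','w1')
P=W.reshape(-1,3);P=P[(P[:,2]>.058)&(P[:,2]<.07)]
P=P[(abs(P[:,0]-.447)<.03)&(abs(P[:,1]-.045)<.03)]
c,r=cv2.minEnclosingCircle(P[:,:2].astype(np.float32));print(c,r,len(P),P.max(0))
go([*c,.2])
E
```

```text
(0.44609805941581726, 0.04654939845204353) 0.013403207063674927 618 [0.45909811 0.05958768 0.06538447]
tcp [0.4495 0.0464 0.2223] yaw y -8.59
delta tool [-0.0004 -0.0034  0.0223]
```

View pics/w1.png

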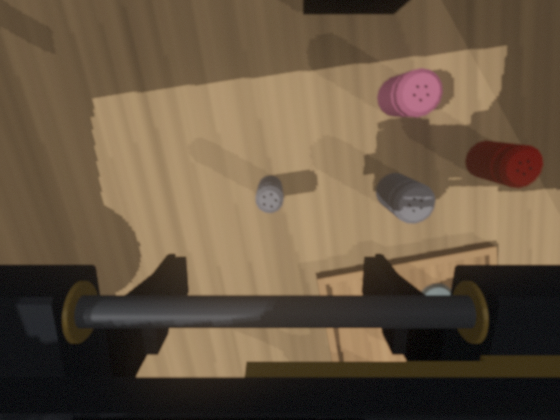

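The wrist view confirms the thin shaker at (270,195), clear of its neighbours.

Call:
{"fn": "arm_command", "kwargs": {
  "deltas": [1, 0, -0.0034, 0.03, 0, 1, 0, 0, 0.04, 0, 1, 0, 0, 0.04, 0, 1, 0, 0, 0.04, 0, 1, 0, 0, 0.025, 0, 1, 0, 0, 0.014, 0, 1, 0, 0, 0, 0, -1, 0, 0, 0, 0, -1, 0, 0, 0, 0, -1, 0, 0, 0, 0, -1, 0, 0, 0, 0, -1, 0, 0, 0, 0],
  "newtons": 20
}}

```text
time: 4.15
position: [0.4459, 0.0483, 0.0337]
tool_rot: [0.757, 0.654, 0.0, 0.0]
ft_force: [-0.0, -0.3, -0.9]
grip_width: 0.045
grip_force: 0.0
```

Run:
```python
from h import *
z=np.load('top1.npz');go([.447,.047,.25]);print(status.get_obs()['grip_width'],status.get_obs()['grip_force'])
```

```text
tcp [0.4459 0.0483 0.0337] yaw y -8.37
delta tool [-0.0011  0.0013 -0.2163]
0.045029830002036975 0.0
```

Call:
{"fn": "arm_command", "kwargs": {
  "deltas": [-1, 0, 0, 0, 0, -1, 0, 0, 0, 0, -1, 0, 0, 0, 0, -1, 0, 0, 0, 0, -1, 0, 0, -0.03, 0, -1, 0, 0, -0.05, 0, -1, 0, 0, -0.05, 0, -1, 0.02, 0.02, -0.05, 0, -1, 0.02, 0.02, -0.036, 0, -1, 0.02, 0.02, 0, 0, -1, 0.022, 0.019, 0, 0, -1, 0, 0, 0, 0]
}}

```text
time: 5.65
position: [0.5367, 0.1189, 0.2493]
tool_rot: [0.756, 0.654, 0.0, 0.0]
ft_force: [0.1, -0.2, 0.5]
grip_width: 0.0264
grip_force: 19.8
```

Run:
```python
from h import *
rgb,d,W=shot('wrist','w2'); np.savez('w2.npz',W=W,rgb=rgb)
o=status.get_obs();print(o['grip_width'],o['grip_force'],o['ft_force'])
go([.551,.217,.25])
P=W.reshape(-1,3);P=P[(P[:,2]>.086)&(P[:,2]<.12)&(abs(P[:,0]-.551)<.06)&(abs(P[:,1]-.22)<.045)]
e=np.array([.146,.989]);f=np.array([-.989,.146])
# ring: fit via box-frame: lateral extents and profile
s=P[:,:2]@e;t=P[:,:2]@f
print(len(P),'s',np.percentile(s,[0,1,99,100]).round(4),'t',np.percentile(t,[0,1,50,99,100]).round(4),'z',P[:,2].max())
D=W.reshape(-1,3);D=D[(D[:,2]>.07)&(D[:,2]<.08)&(abs(D[:,0]-.56)<.08)&(D[:,1]>.17)&(D[:,1]<.45)]
print(cv2.minAreaRect(D[:,:2].astype(np.float32)),len(D))
```

```text
0.026550293889261837 19.829145641997457 [-0.92884107  0.07837605 -1.27368626]
tcp [0.5354 0.1182 0.2489] yaw y -8.29
delta tool [ 0.1     0.0012 -0.0011]
1808 s [0.2758 0.2767 0.3277 0.3293] t [-0.536  -0.5346 -0.5114 -0.4888 -0.4876] z 0.11538208561268831
((0.553614616394043, 0.24481971561908722), (0.08647561073303223, 0.08833461999893188), 81.3789291381836) 5924
```

View pics/w2.png

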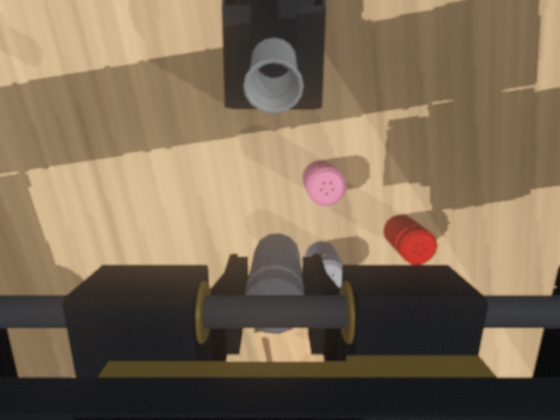

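Call:
{"fn": "arm_command", "kwargs": {
  "deltas": [-1, 0.04, 0, 0, 0, -1, 0.04, 0, 0, 0, -1, 0.023, 0, 0.02, 0, -1, 0, 0, 0.04, 0, -1, 0, 0, 0.035, 0, -1, 0, 0, 0.02, 0, -1, 0, 0, 0.006, 0, -1, 0, 0, 0, 0]
}}

```text
time: 6.7
position: [0.5505, 0.2194, 0.1286]
tool_rot: [0.757, 0.653, -0.0, -0.0]
ft_force: [-0.3, 0.4, -0.6]
grip_width: 0.0264
grip_force: 19.8
```

Run:
```python
from h import *
rgb,d,W=shot('side')
cv2.imwrite('pics/s2.png',cv2.resize(rgb[110:200,170:290,::-1],None,fx=5,fy=5,interpolation=cv2.INTER_CUBIC))
p,M=tool();e=np.array([.146,.989]);f=np.array([-.989,.146]);print(p,p[:2]@e,p[:2]@f,status.get_obs()['ft_force'])
```

```text
[0.5511585  0.21958555 0.12924354] 0.2976392547756925 -0.5130362672355447 [ 0.14049505  0.07510191 -0.52445713]
```

View pics/s2.png

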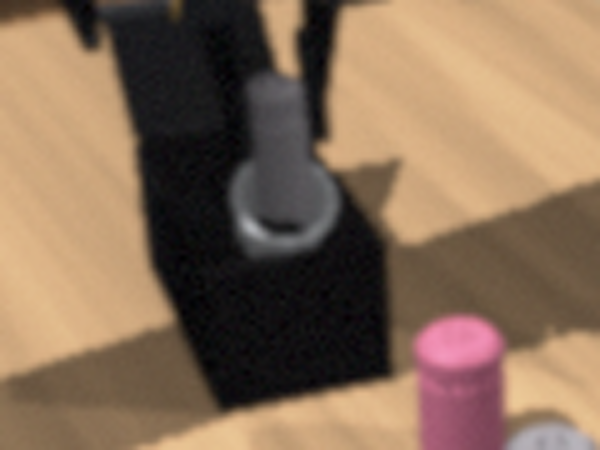

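The shaker's foot is inside the mouth with no contact yet. Next I lower it to the floor of the flare with a lighter grip.

Call:
{"fn": "arm_command", "kwargs": {
  "deltas": [-1, 0, -0.001, 0.004, 0, -1, 0, 0, 0.003, 0, -1, 0, 0, 0.002, 0, -1, 0, 0, 0, 0],
  "newtons": 8
}}

```text
time: 7.25
position: [0.55, 0.2201, 0.1197]
tool_rot: [0.757, 0.654, 0.0, 0.0]
ft_force: [-0.8, -0.7, 0.5]
grip_width: 0.027
grip_force: 7.9
```

Call:
{"fn": "arm_command", "kwargs": {
  "deltas": [-1, -0.004, 0, 0, 0, -1, -0.004, 0, 0, 0, -1, -0.004, 0, 0, 0, -1, -0.004, 0, 0, 0, -1, 0, 0, 0, 0]
}}

```text
time: 7.88
position: [0.5479, 0.2037, 0.1197]
tool_rot: [0.757, 0.653, 0.0, 0.0]
ft_force: [0.9, 0.3, 3.5]
grip_width: 0.0268
grip_force: 8.0
```

```bash
cat >> h.py <<'E'
def axis():
    rgb,d,W=shot('side'); p,M=tool(); e=M[:2,0]; f=-M[:2,1]
    S=W[...,:2]@e-p[:2]@e; T=W[...,:2]@f-p[:2]@f; Z=W[...,2]-p[2]
    # visible face of the shaker above ring
    m=(abs(T)<.012)&(abs(S)<.045)&(Z>-.012)&(Z<.06)
    print('pts',m.sum()); 
    for z in np.arange(-.012,.056,.008):
        k=m&(abs(Z-z)<.004)
        if k.sum(): print(round(z,3),k.sum(),np.percentile(S[k],[0,50,100]).round(4))
    return rgb
E
python3 - <<'E'
from h import *
rgb=axis();print(status.get_obs()['ft_force'])
cv2.imwrite('pics/s3.png',cv2.resize(rgb[110:200,170:290,::-1],None,fx=5,fy=5,interpolation=cv2.INTER_CUBIC))
E
```

```text
pts 199
-0.012 13 [-0.0098 -0.0058 -0.002 ]
-0.004 27 [-0.0131 -0.0097 -0.0012]
0.004 27 [-0.0145 -0.0121 -0.0046]
0.012 32 [-0.0187 -0.0142 -0.0067]
0.02 32 [-0.0222 -0.0172 -0.0104]
0.028 64 [-0.0203 -0.0115  0.0019]
0.036 4 [-0.0112 -0.0037 -0.0001]
[0.93046559 0.27327035 3.43346923]
```

View pics/s3.png

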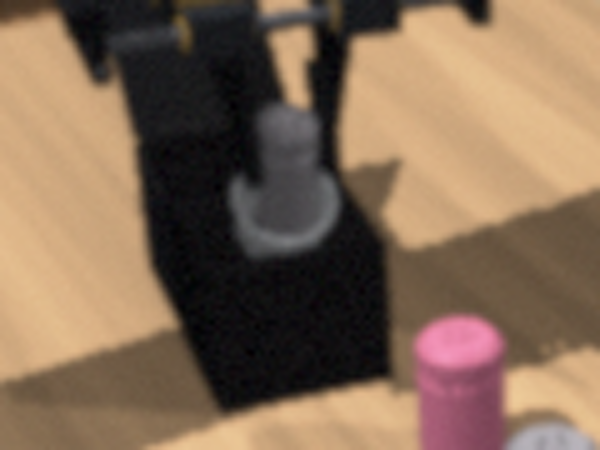

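It pivots as planned, now tilted about 17°. I continue.

Call:
{"fn": "arm_command", "kwargs": {
  "deltas": [-1, -0.004, 0, 0, 0, -1, -0.004, 0, 0, 0, -1, -0.004, 0, 0, 0, -1, -0.003, 0, 0, 0, -1, 0, 0, 0, 0]
}}

```text
time: 8.55
position: [0.5447, 0.1889, 0.1193]
tool_rot: [0.757, 0.654, -0.001, -0.0]
ft_force: [-0.4, -0.4, 0.9]
grip_width: 0.0264
grip_force: 8.0
```

Run:
```python
from h import *
rgb=axis();print(status.get_obs()['ft_force']);p,M=tool();print(p,p[:2]@np.array([.146,.989])-.3625)
```

```text
pts 179
-0.012 11 [-0.0033 -0.0017  0.0028]
-0.004 16 [-0.0101 -0.005   0.0002]
0.004 26 [-0.0146 -0.0103 -0.0039]
0.012 21 [-0.0193 -0.0142 -0.0058]
0.02 40 [-0.0223 -0.0183 -0.0104]
0.028 59 [-0.0202 -0.0108  0.0015]
0.036 6 [-0.01   -0.0063 -0.0019]
[-0.41882172 -0.24439627  0.673309  ]
[0.54474025 0.18896371 0.11933601] -0.09608281752341674
```

Call:
{"fn": "arm_command", "kwargs": {
  "deltas": [-1, 0.002, 0, 0.003, 0, -1, 0.002, 0, 0.003, 0, -1, 0, 0, 0, 0]
}}

```text
time: 8.98
position: [0.5467, 0.1936, 0.1138]
tool_rot: [0.757, 0.654, 0.001, 0.0]
ft_force: [-0.0, 0.3, 3.6]
grip_width: 0.0268
grip_force: 8.0
```

Run:
```python
from h import *
rgb=axis();print(status.get_obs()['ft_force']);p,M=tool();print(p,p[:2]@np.array([.146,.989])-.3625)
cv2.imwrite('pics/s4.png',cv2.resize(rgb[110:200,170:290,::-1],None,fx=5,fy=5,interpolation=cv2.INTER_CUBIC))
```

```text
pts 175
-0.012 14 [-0.002   0.0011  0.0092]
-0.004 17 [-0.0082 -0.0056 -0.0007]
0.004 23 [-0.0149 -0.0104 -0.0035]
0.012 23 [-0.0213 -0.0163 -0.0041]
0.02 38 [-0.0234 -0.0187 -0.0141]
0.028 57 [-0.0185 -0.0114  0.0007]
0.036 3 [-0.0086 -0.0086 -0.0008]
[0.34452718 0.51617985 3.68644638]
[0.54663662 0.19354298 0.11379978] -0.09127705037796413
```

View pics/s4.png

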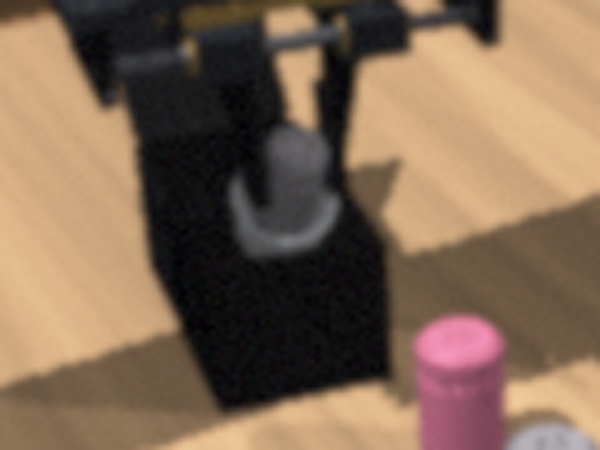

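Call:
{"fn": "arm_command", "kwargs": {
  "deltas": [-1, 0.0025, 0, 0.003, 0, -1, 0.0025, 0, 0.003, 0, -1, 0.002, 0, 0.003, 0, -1, 0, 0, 0, 0]
}}

```text
time: 9.52
position: [0.5476, 0.1997, 0.1056]
tool_rot: [0.757, 0.654, 0.0, 0.001]
ft_force: [-0.1, -1.1, 8.4]
grip_width: 0.0266
grip_force: 8.0
```

Run:
```python
from h import *
rgb=axis();print(status.get_obs()['ft_force']);p,M=tool();print(p,p[:2]@np.array([.146,.989])-.3625)
```

```text
pts 206
-0.012 12 [-0.0022  0.0009  0.0096]
-0.004 18 [-0.0074 -0.0029  0.0022]
0.004 21 [-0.011  -0.0076  0.0004]
0.012 25 [-0.0156 -0.0123 -0.0033]
0.02 25 [-0.0216 -0.0157 -0.0021]
0.028 33 [-0.024  -0.0216 -0.0105]
0.036 57 [-0.0228 -0.0153 -0.0069]
0.044 15 [-0.0114 -0.0076 -0.0027]
[-1.02707163 -2.19127163  8.97779332]
[0.54765096 0.19973208 0.10556821] -0.08500792953094782
```

The foot seems caught low on the flare and is slipping in the grip. I'll back off, shift inward and feed again.

Call:
{"fn": "arm_command", "kwargs": {
  "deltas": [-1, -0.003, 0, -0.004, 0, -1, 0.004, 0, -0.001, 0, -1, 0.001, 0, 0, 0, -1, 0.002, 0, 0.003, 0, -1, 0.002, 0, 0.003, 0, -1, 0, 0, 0, 0],
  "newtons": 12
}}

```text
time: 10.32
position: [0.5475, 0.2063, 0.103]
tool_rot: [0.757, 0.654, -0.0, -0.0]
ft_force: [0.4, 0.6, -0.6]
grip_width: 0.0268
grip_force: 12.0
```

Run:
```python
from h import *
rgb=axis();print(status.get_obs()['ft_force']);p,M=tool();print(p,p[:2]@np.array([.146,.989])-.3625)
cv2.imwrite('pics/s5.png',cv2.resize(rgb[110:200,170:290,::-1],None,fx=6,fy=6,interpolation=cv2.INTER_CUBIC))
```

```text
pts 203
-0.012 13 [-0.001   0.0003  0.0082]
-0.004 19 [-0.007  -0.0033  0.0024]
0.004 21 [-0.0116 -0.0071 -0.003 ]
0.012 23 [-0.0182 -0.0121 -0.0055]
0.02 26 [-0.0227 -0.0163 -0.0054]
0.028 35 [-0.0243 -0.0205 -0.0138]
0.036 55 [-0.0232 -0.0153 -0.0048]
0.044 11 [-0.0152 -0.0084 -0.0017]
[-0.53351104  0.25778776 -0.77806568]
[0.54766899 0.20623149 0.10319965] -0.07857738844258988
```

View pics/s5.png

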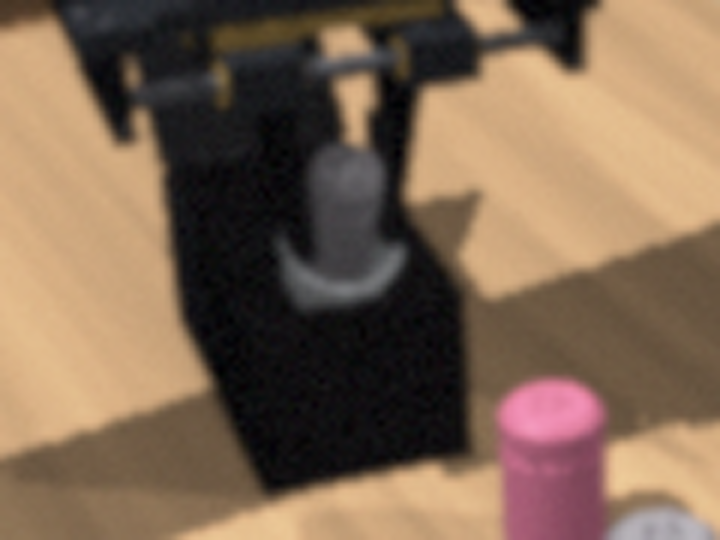

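The foot is now in the bore with no load, but the fingertips are almost at the ring and the shaker is only about 20 mm deep. I'll stand it up to about 17° so it leans on the upper lip instead of tipping out, then check.

Call:
{"fn": "arm_command", "kwargs": {
  "deltas": [-1, 0, 0, -0.004, 0, -1, 0.003, 0, -0.002, 0, -1, 0.003, 0, -0.001, 0, -1, 0.003, 0, -0.001, 0, -1, 0, 0, 0, 0],
  "newtons": 8
}}

```text
time: 11.0
position: [0.5491, 0.2149, 0.1117]
tool_rot: [0.757, 0.654, -0.0, 0.0]
ft_force: [-0.6, -4.2, 0.4]
grip_width: 0.0269
grip_force: 8.0
```

Run:
```python
from h import *
rgb=axis();print(status.get_obs()['ft_force']);p,M=tool();print(p,p[:2]@np.array([.146,.989])-.3625)
```

```text
pts 226
-0.012 15 [-0.008  -0.0053  0.0004]
-0.004 25 [-0.0123 -0.0082 -0.0009]
0.004 28 [-0.0136 -0.0107 -0.0041]
0.012 28 [-0.0171 -0.0134 -0.0069]
0.02 29 [-0.0192 -0.0148 -0.0075]
0.028 26 [-0.0225 -0.0191 -0.012 ]
0.036 57 [-0.0221 -0.0164  0.0026]
0.044 18 [-0.0149 -0.0074 -0.0034]
[-0.26394025 -5.12835562  0.55346836]
[0.54914174 0.21491274 0.11159103] -0.06977660867243635
```

Call:
{"fn": "arm_command", "kwargs": {
  "deltas": [0.1, 0, 0, 0, 0, 0.1, 0, 0, 0, 0, 0.1, 0, 0, 0, 0]
}}

```text
time: 11.42
position: [0.5495, 0.2156, 0.1117]
tool_rot: [0.757, 0.654, 0.001, -0.0]
ft_force: [-1.0, 0.0, 0.3]
grip_width: 0.045
grip_force: 0.0
```

Run:
```python
from h import *
rgb=axis();print(status.get_obs()['ft_force'],status.get_obs()['grip_width'])
cv2.imwrite('pics/s6.png',cv2.resize(rgb[110:210,150:310,::-1],None,fx=5,fy=5,interpolation=cv2.INTER_CUBIC))
```

```text
pts 56
-0.012 14 [0.015  0.0175 0.0198]
-0.004 31 [0.0139 0.0181 0.0216]
0.004 11 [0.0143 0.0174 0.0223]
[ 0.52684982 -0.12973027 -0.39667123] 0.0464326805410361
```

View pics/s6.png

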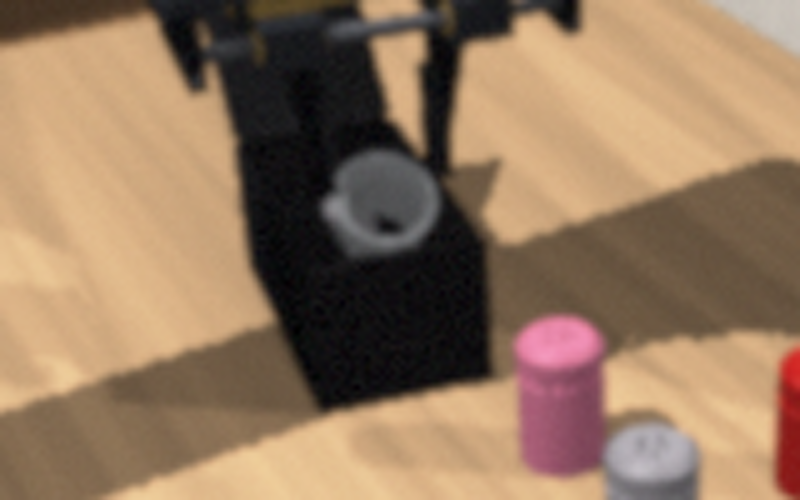

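The shaker slid in and the sleeve mouth is empty. I rise and look into the box.

Call:
{"fn": "arm_command", "kwargs": {
  "deltas": [0.1, 0, 0, -0.03, 0, 1, 0, 0, -0.05, 0, 1, 0, 0, -0.05, 0, 1, 0.01, 0, -0.02, 0, 1, 0, 0, 0, 0]
}}

```text
time: 12.1
position: [0.5518, 0.2258, 0.2636]
tool_rot: [0.757, 0.654, 0.002, 0.001]
ft_force: [-0.9, 0.4, 0.1]
grip_width: 0.0803
grip_force: 0.0
```

Run:
```python
from h import *
rgb,d,W=shot('wrist')
g=np.clip((rgb.astype(float)/255)**.5*255,0,255).astype(np.uint8)[:,:,::-1]
cv2.imwrite('pics/w3.png',g)
e=np.array([.146,.989]);f=np.array([-.989,.146])
s=W[...,:2]@e-.3625;t=W[...,:2]@f+.5118;z=W[...,2]
m=(abs(t)<.04)&(s>-.01)&(s<.08)&(z<.06)
for a in np.arange(-.03,.08,.01):
    print(round(a,2),[ (lambda k: round(float(np.median(z[k])),3) if k.sum()>3 else None)(m&(abs(s-a)<.005)&(abs(t-b)<.005)) for b in np.arange(-.035,.04,.01)])
W2=shot('top')[2];q=W2[251,250];print('a old spot z',q)
go([.58,.021,.22])
```

```text
-0.03 [None, None, None, None, None, None, None, None]
-0.02 [None, None, None, None, None, None, None, None]
-0.01 [None, 0.003, 0.002, 0.002, 0.002, 0.003, 0.002, None]
0.0 [0.002, 0.002, 0.003, 0.027, 0.023, 0.003, 0.002, 0.002]
0.01 [0.002, 0.002, 0.022, 0.028, 0.027, 0.002, 0.002, 0.002]
0.02 [0.002, 0.002, 0.023, 0.029, 0.026, 0.002, 0.002, 0.002]
0.03 [0.002, 0.002, 0.025, 0.029, 0.026, 0.002, 0.002, 0.002]
0.04 [0.002, 0.002, 0.026, 0.029, 0.025, 0.002, 0.002, 0.002]
0.05 [0.002, 0.002, 0.026, 0.028, 0.023, 0.002, 0.002, 0.002]
0.06 [0.002, 0.002, 0.025, 0.028, 0.021, 0.002, 0.002, 0.002]
0.07 [0.002, 0.002, 0.002, 0.002, 0.002, 0.002, 0.002, 0.002]
a old spot z [4.52177867e-01 4.74542356e-02 9.50134403e-05]
tcp [0.5498 0.2248 0.2606] yaw y -8.35
delta tool [-0.1973  0.0595  0.0406]
```

View pics/w3.png

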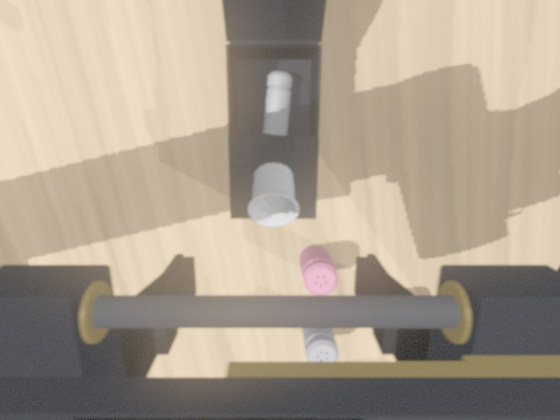

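The shaker lies fully inside the box, flat on its floor. Next is shaker_b.

Call:
{"fn": "arm_command", "kwargs": {
  "deltas": [1, -0.03, 0.009, 0, 0, 1, -0.05, 0.015, 0.01, 0, 1, -0.05, 0.015, 0.01, 0, 1, -0.045, 0.013, 0.01, 0, 1, -0.022, 0.0075, 0.01, 0, 1, 0, 0, 0, 0]
}}

```text
time: 12.95
position: [0.5794, 0.0197, 0.2188]
tool_rot: [0.758, 0.652, -0.002, -0.002]
ft_force: [0.0, -0.2, -0.1]
grip_width: 0.0869
grip_force: 0.0
```

Run:
```python
from h import *
rgb,d,W=shot('wrist')
P=W.reshape(-1,3);P=P[(P[:,2]>.06)&(P[:,2]<.07)&(abs(P[:,0]-.58)<.04)&(abs(P[:,1]-.02)<.04)]
c,r=cv2.minEnclosingCircle(P[:,:2].astype(np.float32));print(c,r,len(P))
go([*c,.026])
```

```text
(0.5798618197441101, 0.0220833420753479) 0.019840504974126816 1298
tcp [0.5796 0.021  0.2196] yaw y -8.48
delta tool [0.001  0.001  0.1936]
```

Call:
{"fn": "arm_command", "kwargs": {
  "deltas": [1, 0.001, 0.001, 0.03, 0, 1, 0, 0, 0.045, 0, 1, 0, 0, 0.045, 0, 1, 0, 0, 0.04, 0, 1, 0, 0, 0.025, 0, 1, 0, 0, 0.0085, 0, -1, 0, 0, 0, 0, -1, 0, 0, 0, 0, -1, 0, 0, 0, 0, -1, 0, 0, 0, 0, -1, 0, 0, 0, 0, -1, 0, 0, 0, 0],
  "newtons": 25
}}

```text
time: 14.5
position: [0.5819, 0.0222, 0.0283]
tool_rot: [0.757, 0.654, -0.0, -0.0]
ft_force: [-0.7, 0.4, 1.3]
grip_width: 0.0396
grip_force: 25.0
```

Call:
{"fn": "arm_command", "kwargs": {
  "deltas": [-1, 0, 0, 0, 0, -1, 0, 0, 0, 0]
}}

```text
time: 14.75
position: [0.5819, 0.0222, 0.0283]
tool_rot: [0.757, 0.654, -0.0, -0.0]
ft_force: [-1.3, 0.4, 3.3]
grip_width: 0.0392
grip_force: 25.0
```

Call:
{"fn": "arm_command", "kwargs": {
  "deltas": [-1, 0, 0, -0.02, 0, -1, 0, 0, -0.04, 0, -1, 0, 0, -0.04, 0, -1, 0, 0, -0.02, 0.172, -1, 0, 0, 0, 0.172, -1, 0, 0, 0, 0.172, -1, 0, 0, 0, 0.172, -1, 0, 0, 0, 0.172, -1, 0, 0, 0, 0.172, -1, 0, 0, 0, 0.172, -1, 0, 0, 0, 0.173, -1, 0, 0, 0, 0]
}}

```text
time: 16.25
position: [0.5817, 0.0223, 0.1475]
tool_rot: [1.0, 0.025, -0.0, -0.0]
ft_force: [-0.2, 0.4, -1.5]
grip_width: 0.0395
grip_force: 25.0
```

Call:
{"fn": "arm_command", "kwargs": {
  "deltas": [-1, -0.0255, 0.015, 0, 0, -1, -0.028, 0.03, 0, 0, -1, 0, 0.04, 0, 0, -1, 0, 0.04, 0, 0, -1, 0, 0.04, 0, 0, -1, 0, 0.025, 0, 0, -1, 0, 0.014, 0, 0, -1, 0, 0, 0, 0]
}}

```text
time: 17.25
position: [0.5383, -0.1845, 0.1478]
tool_rot: [1.0, 0.024, -0.0, -0.0]
ft_force: [0.1, 1.3, -1.4]
grip_width: 0.0394
grip_force: 25.0
```

Run:
```python
from h import *
go([.538,-.184,.0365]); print(status.get_obs()['grip_width'])
rgb,d,W=shot('side'); P=W.reshape(-1,3); p,_=tool()
k=(abs(P[:,0]-p[0])<.03)&(abs(P[:,1]-p[1])<.03)&(P[:,2]>.06)&(P[:,2]<p[2]+.01)
print('lowest shaker pts',np.percentile(P[k,2],[0,2]))
k=(abs(P[:,0]-p[0])<.05)&(abs(P[:,1]-p[1])<.05)&(P[:,2]<.03);print('tray floor',np.median(P[k],0))
for y in(-.1,-.165): 
    k=(P[:,2]>.04)&(P[:,2]<.072)&(abs(P[:,1]-y)<.035)&(P[:,0]>.57)&(P[:,0]<.68);print('glass',P[k].min(0),P[k].max(0))
```

```text
tcp [ 0.5383 -0.1845  0.1478] yaw y -87.27
delta tool [-0.0002 -0.0005  0.1113]
0.03940323146156161
lowest shaker pts [0.11834254 0.11981346]
tray floor [ 0.53466725 -0.18844037  0.00722461]
glass [ 0.6044775  -0.13493875  0.04004968] [ 0.64182543 -0.11112496  0.06773482]
glass [ 0.59580602 -0.19999584  0.04004968] [ 0.64463851 -0.13075975  0.06888023]
```

Call:
{"fn": "arm_command", "kwargs": {
  "deltas": [-1, 0, 0, 0.03, 0, -1, 0, 0, 0.04, 0, -1, 0, 0, 0.025, 0, -1, 0, 0, 0.01, 0, -1, 0, 0, 0.004, 0, -1, 0, 0, 0.002, 0, -1, 0, 0, 0, 0]
}}

```text
time: 18.18
position: [0.5389, -0.1843, 0.0378]
tool_rot: [1.0, 0.024, 0.001, 0.0]
ft_force: [0.0, -0.0, -0.5]
grip_width: 0.0392
grip_force: 25.0
```

Call:
{"fn": "arm_command", "kwargs": {
  "deltas": [-1, 0, 0, 0.001, 0, -1, 0, 0, 0.001, 0, -1, 0, 0, 0, 0]
}}

```text
time: 18.55
position: [0.5388, -0.1844, 0.0363]
tool_rot: [1.0, 0.024, 0.001, 0.0]
ft_force: [-1.9, -0.3, 5.6]
grip_width: 0.0393
grip_force: 25.0
```

Contact at 5.6 N. I release and rise.

Call:
{"fn": "arm_command", "kwargs": {
  "deltas": [0.3, 0, 0, 0, 0, 0.3, 0, 0, 0, 0, 0.3, 0, 0, 0, 0, 0.3, 0, 0, 0, 0, 0.3, 0, 0, -0.02, 0, 0.3, 0, 0, -0.04, 0, 0.3, 0, 0, -0.05, 0, 0.3, 0, 0, -0.05, 0, 0.3, -0.04, 0, -0.03, 0, 0.3, -0.05, 0, 0, 0, 0.3, 0, 0, 0, 0]
}}

```text
time: 19.92
position: [0.4447, -0.1869, 0.2251]
tool_rot: [1.0, 0.023, -0.002, -0.001]
ft_force: [2.7, -0.2, 0.7]
grip_width: 0.0565
grip_force: 0.0
```

Run:
```python
from h import *
rgb,d,W=shot('side');P=W.reshape(-1,3)
k=(abs(P[:,0]-.539)<.035)&(abs(P[:,1]+.184)<.035)&(P[:,2]>.066)&(P[:,2]<.078)
c,r=cv2.minEnclosingCircle(P[k,:2].astype(np.float32));print('b top',c,r,k.sum(),np.percentile(P[k,2],[50,98]))
A=np.load('side1.npz')['W'].reshape(-1,3)
def med(Q,lo,hi,x0,x1,y0,y1):
    k=(Q[:,2]>lo)&(Q[:,2]<hi)&(Q[:,0]>x0)&(Q[:,0]<x1)&(Q[:,1]>y0)&(Q[:,1]<y1);return k.sum(),Q[k].mean(0).round(4)
for n,a in(('glasses',(.04,.075,.59,.68,-.21,-.07)),('bottle',(.1,.24,.58,.68,-.34,-.24)),('pink',(.058,.07,.56,.63,.09,.15)),('red',(.058,.07,.65,.71,.01,.08))): print(n,med(A,*a),med(P,*a))
print(status.get_obs()['position'],status.get_obs()['ft_force'])
```

```text
b top (0.5368439555168152, -0.1860637217760086) 0.020023562014102936 327 [0.07068917 0.07248036]
glasses (np.int64(1270), array([ 0.6185, -0.1534,  0.0563])) (np.int64(1273), array([ 0.6185, -0.1536,  0.0563]))
bottle (np.int64(2948), array([ 0.611 , -0.3065,  0.1569])) (np.int64(2942), array([ 0.611 , -0.3065,  0.157 ]))
pink (np.int64(138), array([0.5874, 0.1136, 0.0622])) (np.int64(19), array([0.5949, 0.1031, 0.0611]))
red (np.int64(147), array([0.6758, 0.0359, 0.0622])) (np.int64(83), array([0.6756, 0.0293, 0.0619]))
[ 0.44714789 -0.18803818  0.22527522] [ 0.29636747 -0.20795531  0.01416136]
```

Run:
```python
from h import *
A=np.load('top1.npz')['W'].reshape(-1,3);P=shot('top')[2].reshape(-1,3)
for x,y in((.59,.12),(.68,.043)):
  for Q in(A,P):
    k=(Q[:,2]>.058)&(Q[:,2]<.072)&(abs(Q[:,0]-x)<.04)&(abs(Q[:,1]-y)<.04);print(k.sum(),Q[k].mean(0).round(4))
```

```text
203 [0.5893 0.1203 0.0643]
205 [0.5896 0.1204 0.0643]
197 [0.6785 0.042  0.0641]
199 [0.6784 0.0424 0.0644]
```

The look-alikes have not moved; the arm was only hiding them from the side camera.

```bash
python3 -c "
from rig import order; print(order.hand_in())"
```

```text
the job is handed in; nothing more can be done
None
```

Job handed in at about 20 s: the thin shaker (shaker_a) slid through the sleeve and lies in the box, the thick one (shaker_b) stands upright on the free half of the tray, and the glasses, bottle and look-alikes measured as unmoved (the chopsticks I did not measure).

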